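# Take the deep cutlery caddy off its hook and stand it on the drip tray

## Robot

A 6-joint arm with a two-finger parallel gripper is mounted at the origin on a cart in front of the work surface, level with it; the furniture and walls round the work are solid. World frame = base frame: x ahead of the robot, y to its left, z up, the work surface at z = 0. Lengths are in m, angles in degrees, forces in N, time in s.
With the tool pointing down it reaches from about 0.35 to 0.725 m from the base axis. Payload 4.3 kg.
Tool frame: the origin (TCP) lies between the finger pads; the fingertips stand 25 mm ahead of it and the grasp point (between the pads) lies 6 mm ahead of it; z points along the fingers, y is the direction in which the jaws open and shut (so a half turn about z gives the same grasp; the last joint's range is limited). The gripper opens to 85 mm and grips with 20 to 120 N. Pads are 22 mm wide; open, the fingers measure 114 mm over their backs; the gripper's body (76 mm by 85 mm) begins 54 mm behind the grasp point. The pads swing forward as they close: fully open they stand 13 mm farther back than shut.
Start: joints at [-6.32, 21.618, 4.641, 73.018, 0, 83.68], TCP at [0.575, 0, 0.256] pointing down, gripper open.
Joint ranges: [-156.06, 156.06], [-48.1, 94.91], [-58.44, 69.94], [-101.28, 121.22], [-78.64, 73.56], [-180, 180]. Speed limits (degrees/s): [147.25, 147.25, 180, 180, 180, 180].

## Interface

Orientations are given as [roll, pitch, yaw] about the fixed x, y, z axes, in that order (R = Rz(yaw) Ry(pitch) Rx(roll)).
In Python, from bench import bot gives the robot as it stands.
- The arm moves only by the tool apply_moves, never from a script. Its argument "series" is one flat list of numbers, 7 for each row, row after row: the shift along the tool's x, y, z in units of 0.2 m (1.0 is 0.2 m), then the turn, a rotation vector about the tool's x, y, z in units of 180 degrees (1.0 is 180 degrees), then the opening, from 0 (shut) to 1 (fully open). A call has 1 to 20 rows; each row is the pose to reach, as a shift and turn from the pose commanded when the call began, along the tool's axes at that moment, turning the shorter way round; what a row does not reach only later rows make up. A row lasts 1/12 s, in which the tool goes at most 41.7 mm and 7.16 degrees, less where a joint would pass 70% of its speed; a pose out of reach is approached as far as the arm can. A call with a number of a shift or a turn outside -1 to 1 is refused whole. A call with a gripper value outside its range is refused whole. The fingers move at their own pace and stop on an object; "force" is the grip in N (left out, the last holds). Time passes only in rows, so rows that repeat a pose let the fingers close. It gives the time, the measured TCP pose, the force and the opening at its end, in the units of the state.
- bot.get_state(): the state, without advancing time (a new reading comes with each control period).
- bot.capture(name): name is "scene" or "side" or "wrist"; returns a dict with "image" (384x512x3 uint8, red, green, blue), "range_z" (384x512 float32, m along the optical axis (not along the pixel's ray), 0 where there is no reading), "intrinsics" (3x3 intrinsics, pixels), "R" (3x3) and "t" (3): a world point X has camera coordinates R X + t. Camera axes: x right, y down, z forward; pixel columns grow to the right and rows downward; lengths in m; the calibration is good to about 2 mm. A picture is of the moment at which its call begins.
- bot.close_job(): hands the job in, once; it reports no verdict.
The state is a dict: "time_s": time; "joint_pos": joint angles; "joint_vel": joint speeds; "joint_efforts": joint torques, N m; "position": TCP position; "orientation": TCP orientation; "force": force on the tool from outside, world axes, zero at the start; "moment": the same for the moment, N m; "finger_gap": finger opening in m.
Only numpy, scipy, OpenCV 4.12 (cv2) and the standard library are available. Lean on these libraries where they do the work, as an engineer would, in place of code of your own. Each camera call takes 0.05 s, during which the arm holds its last target. There are 200 camera calls.

## Task

Two small caddies hang on hook stands on the draining board. Lift the deeper one up off its upturned hook and stand it upright in the middle of the steel drip tray, setting it down rather than dropping it, then let go. Leave the shallow caddy hanging where it is.

Things in the scene. Friction and masses are not known exactly. Their poses are not given: they have to be found in the camera images.
- deep_caddy: The caddy to move: open slotted grey plastic box 80 (x) x 100 (y) x 75 mm high, 0.2 to 0.35 kg, the taller of the two. Origin: centre of its underside; z up; +x points to its back, towards the stand it hangs on. Two small feet on its back (z = 14 to 24 mm) reach to x = +67 mm and lean on the stand's panel. It hangs level, underside about 46 mm above the work surface.
- deep_caddy_grip (a point): Centre of the grip on the deep caddy's fixed bow handle, 145 mm above the middle of its underside; axes as the caddy. The bow spans along y over the middle of the box, its steel wire 7 mm thick; the grip is 14 mm thick (x), 56 mm long (y), 16 mm high.
- deep_caddy_bar (a point): Middle of the deep caddy's hanging bar, which lies in the hook: a level steel bar 7 mm thick along y, at x = +54.5 mm, z = 68 mm of the caddy, 14.5 mm behind the back wall, held by arms at y = +-28 mm, with nothing under it.
- shallow_caddy: The other caddy, to be left hanging: the same plan, materials and handle, but its box is only 40 mm high (grip centre 110 mm and hanging bar 34 mm above its underside). Origin: centre of its underside; axes as the deep caddy. It hangs with its underside about 80 mm above the work surface.
- stand_a: One of two identical fixed steel stands; either place may have the deep caddy. Origin on the work surface under the front face of its upright panel; z up; its front faces its own -x, towards the robot. Panel 90 mm wide (y), 4 mm thick, top at z = 145 mm. Foot plate 110 mm wide, x = -90 to +40 mm, 8 mm thick.
- stand_a_hook (a point): Top of the upturned end of the hook on stand_a, in the middle of its width. The hook is a flat strap 24 mm wide standing out 20 mm from the panel; its floor is 28 mm below this point, 16 mm wide inside, its end 4 mm thick. A bar in it must be lifted more than 28 mm before it can be drawn away along the stand's -x.
- stand_b: The other stand, identical to stand_a.
- stand_b_hook (a point): Top of the upturned end of the hook on stand_b, in the middle of its width. The hook is a flat strap 24 mm wide standing out 20 mm from the panel; its floor is 28 mm below this point, 16 mm wide inside, its end 4 mm thick. A bar in it must be lifted more than 28 mm before it can be drawn away along the stand's -x.
- drip_tray: Fixed flat steel tray 160 (x) x 190 (y) mm on the work surface near its front edge; floor 4 mm thick, rim 5 mm wide and 8 mm high. Origin: centre of its underside; z up.

How it is judged:
By the outcome, as a careful person would: the job done as asked, in the order asked, and still so for the second after the job is handed in, with the robot touching nothing.
It also fails if it takes over 37 s, if anything falls off the work surface, if the arm or the gripper's body presses on something with over 40 N, if the wrist force passes 120 N, or if a joint passes its speed limit or range.

## Working session

There is one attempt and no reset: what is moved stays moved. The work goes in short steps, Python scripts to look and compute and a tool call to move; the robot and the scene stay as the last step left them, time stands still between calls to the robot, and variables do not carry over. Pictures are saved under pics/ and viewed, about 8 in all and at most 12, crops included, and the job is handed in when it is done.

Besides the shell and the picture viewer there is one more tool, called by a JSON object that holds its "op" and its "data". apply_moves: Moves the arm, as the interface text tells. Its arguments: {"type":"object","properties":{"series":{"type":"array","items":{"type":"number","minimum":-1,"maximum":1}},"force":{"type":"number"}},"required":["series"]}

```bash
mkdir -p pics; cat > h.py <<'E'
import numpy as np, cv2
from bench import bot
def cloud(c):
    z=c["range_z"]; K=c["intrinsics"]; v,u=np.mgrid[:z.shape[0],:z.shape[1]]
    P=np.stack([(u-K[0,2])*z/K[0,0],(v-K[1,2])*z/K[1,1],z],-1)
    X=(P-np.array(c["t"]))@np.array(c["R"]); X[z==0]=np.nan
    return X
def save(c,n): cv2.imwrite(f"pics/{n}.png",c["image"][:,:,::-1])
E
python3 - <<'E'
from h import *
a=bot.capture("scene");b=bot.capture("side")
cv2.imwrite("pics/a.png",np.hstack([a["image"],b["image"]])[:,:,::-1])
for n,c in(("scene",a),("side",b)):
    np.savez(n+"0.npz",**c); print(n,-np.array(c["R"]).T@c["t"], np.array(c["R"])[2])
cv2.imwrite("pics/a.png",cv2.resize(np.vstack([a["image"],b["image"]])[:,:,::-1],(400*1,600)) if 0 else np.vstack([a["image"],b["image"]])[:,:,::-1])
cv2.imwrite("pics/a1.png",a["image"][:,:,::-1]);cv2.imwrite("pics/b1.png",b["image"][:,:,::-1])
print(bot.get_state())
E
```

```text
scene [-0.10186551 -0.62055946  0.68687684] [ 0.60283415  0.63457369 -0.48363956]
side [ 0.35043922 -0.77995444  0.96560825] [ 0.17017066  0.70991606 -0.68341871]
{'time_s': 0.1, 'joint_pos': array([-6.31849127e+00,  2.16562053e+01,  4.57086570e+00,  7.30188122e+01,
        5.76322124e-04,  8.36834280e+01]), 'joint_vel': array([ 0.0503513 , -0.07598592,  0.18214522, -0.05185385, -0.06477083,
       -0.00959568]), 'joint_efforts': array([ 1.23975104e-03, -4.64693749e+01,  2.70581460e+01,  1.20317750e-02,
       -1.20622694e-04,  2.24793462e-05]), 'position': array([5.74456849e-01, 8.14683920e-05, 2.55471156e-01]), 'orientation': array([-1.79896544e+02, -1.20317815e-02,  8.99980694e+01]), 'force': array([-0.35224221, -1.18729049, -0.13868828]), 'moment': array([-0.00154606,  0.05624524,  0.05234301]), 'finger_gap': 0.08572230154878453}
```

View pics/a1.png

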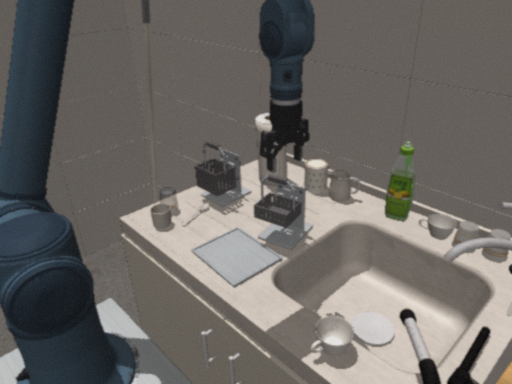

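View pics/b1.png

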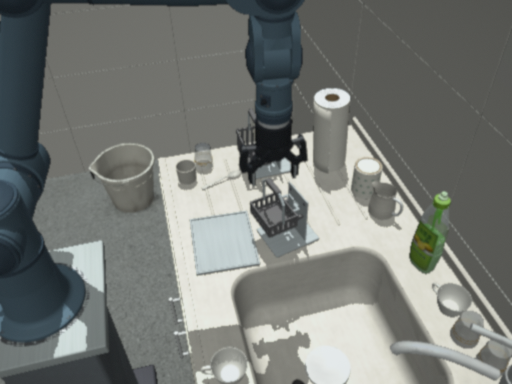

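The scene view shows two caddies on stands, at about (217,175) and (278,207) px, with the tray at about (237,255). The left one looks taller. In the side view the gripper hides the left caddy. Next I'll measure them.

```bash
cat > m.py <<'E'
from h import *
out=[]
for n in("scene","side"):
    c=dict(np.load(n+"0.npz")); X=cloud(c)
    hsv=cv2.cvtColor(c["image"],cv2.COLOR_RGB2HSV)
    # above-surface points by height in work area
    m=(X[...,0]>.3)&(X[...,0]<.85)&(X[...,1]>-.3)&(X[...,1]<.4)
    if n=="scene":
        for (u,v) in [(217,175),(218,150),(206,148),(236,155),(278,207),(284,182),(267,181),(302,192),(237,255),(280,260),(232,231),(194,248),(237,283),(280,253),(205,180),(230,192)]:
            print(n,(u,v),np.round(X[v,u],3),hsv[v,u])
    else:
        for (u,v) in [(273,213),(298,195),(225,243),(251,145),(191,219),(249,213),(257,262),(197,273)]:
            print(n,(u,v),np.round(X[v,u],3),hsv[v,u])
a=cv2.imread("pics/a1.png")[130:255,180:320]; b=cv2.imread("pics/b1.png")[100:275,180:330]
cv2.imwrite("pics/c.png",np.hstack([cv2.resize(a,(420,375),interpolation=cv2.INTER_CUBIC),cv2.resize(b,(321,375),interpolation=cv2.INTER_CUBIC)]))
E
python3 m.py
```

```text
scene (217, 175) [0.581 0.282 0.116] [170  14  54]
scene (218, 150) [ 0.991  0.801 -0.089] [ 5 17 92]
scene (206, 148) [ 0.993  0.896 -0.107] [  8  29 105]
scene (236, 155) [0.677 0.302 0.144] [150   5 101]
scene (278, 207) [0.614 0.058 0.083] [ 0  7 70]
scene (284, 182) [0.585 0.01  0.19 ] [162  23  56]
scene (267, 181) [0.792 0.28  0.015] [ 8 29 98]
scene (302, 192) [0.661 0.014 0.129] [130  10  76]
scene (237, 255) [0.455 0.056 0.006] [100   9 180]
scene (280, 260) [ 0.523 -0.035  0.002] [ 9 18 98]
scene (232, 231) [0.521 0.152 0.004] [ 90   4 137]
scene (194, 248) [0.393 0.16  0.009] [ 10   5 163]
scene (237, 283) [ 0.383 -0.026  0.008] [ 90   4 131]
scene (280, 253) [ 0.548 -0.011 -0.002] [ 14  27 121]
scene (205, 180) [0.574 0.336 0.082] [ 0 15 52]
scene (230, 192) [0.659 0.321 0.01 ] [ 80   6 126]
side (273, 213) [0.589 0.053 0.081] [  0   0 121]
side (298, 195) [0.652 0.046 0.134] [90 14 91]
side (225, 243) [0.46  0.055 0.004] [ 88  16 209]
side (251, 145) [0.612 0.377 0.053] [100  11  72]
side (191, 219) [0.388 0.163 0.006] [ 86  10 196]
side (249, 213) [ 0.548  0.148 -0.001] [ 27  13 211]
side (257, 262) [ 0.525 -0.028  0.004] [ 93  16 180]
side (197, 273) [ 0.374 -0.022  0.004] [ 87  13 173]
```

View pics/c.png

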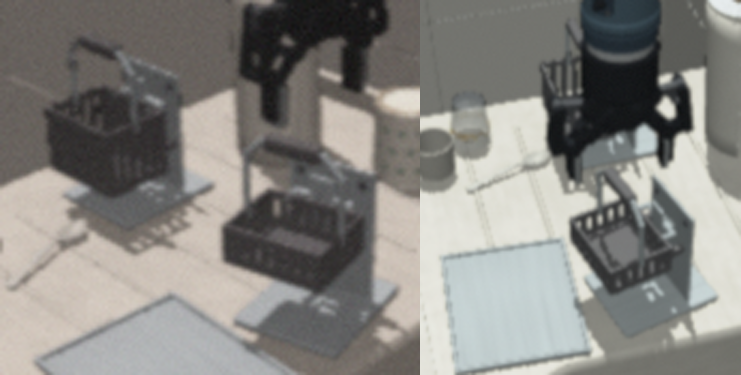

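The crop shows the left caddy with the deep box and the centre one with the shallow box. The left one is the target. I'll fit its pose from the scene cloud.

```bash
cat > f.py <<'E'
from h import *
def fit(c,cx,cy,zlo=.055,zhi=.122,tag=""):
    X=cloud(c); hsv=cv2.cvtColor(c["image"],cv2.COLOR_RGB2HSV)
    near=(abs(X[...,0]-cx)<.13)&(abs(X[...,1]-cy)<.12)
    g=near&(X[...,2]>.18)&(X[...,2]<.21); P=X[g]; ok=len(P)
    if ok>5:
        r=cv2.minAreaRect(P[:,:2].astype(np.float32)); print(tag,"top",ok,np.round(np.median(P,0),3),np.round(P.min(0),3),np.round(P.max(0),3),r)
        l=cv2.fitLine(P[:,:2].astype(np.float32),cv2.DIST_HUBER,0,.001,.001).ravel(); print(" line ang",np.degrees(np.arctan2(l[1],l[0])))
    b=near&(X[...,2]>zlo)&(X[...,2]<zhi)&(hsv[...,2]<80); P=X[b]; print(tag,"box",len(P),np.round(np.percentile(P,[1,50,99],axis=0),3),cv2.minAreaRect(P[:,:2].astype(np.float32)))
    p=near&(X[...,2]>.07)&(X[...,2]<.14)&(X[...,0]>cx+.045); P=X[p]
    if len(P)>20:
        l=cv2.fitLine(P[:,:2].astype(np.float32),cv2.DIST_HUBER,0,.001,.001).ravel(); print(tag,"panel",len(P),np.round(np.median(P,0),3),np.degrees(np.arctan2(l[1],l[0])),np.round(P.min(0),3),np.round(P.max(0),3))
if __name__=="__main__":
    for n in("scene","side"):
        c=dict(np.load(n+"0.npz")); fit(c,.60,.30,tag=n+" deep")
        fit(c,.59,.04,.085,.12,tag=n+" shallow")
        X=cloud(c); hsv=cv2.cvtColor(c["image"],cv2.COLOR_RGB2HSV)
        t=(abs(X[...,2]-.005)<.008)&(X[...,0]>.33)&(X[...,0]<.56)&(X[...,1]>-.06)&(X[...,1]<.2)&(hsv[...,0]>75)&(hsv[...,0]<140)
        m=cv2.morphologyEx(t.astype(np.uint8),cv2.MORPH_OPEN,np.ones((3,3)))
        k,L,s,_=cv2.connectedComponentsWithStats(m); i=1+s[1:,4].argmax()
        print(n,"tray",s[i,4],cv2.minAreaRect(X[L==i][:,:2].astype(np.float32)),np.nanmedian(X[L==i][:,2]))
E
python3 f.py
```

```text
scene deep top 98 [0.607 0.321 0.193] [0.602 0.287 0.18 ] [0.619 0.369 0.2  ] ((0.6107553243637085, 0.32789701223373413), (0.016303319483995438, 0.08180821686983109), 1.0847370624542236)
 line ang -84.60497
scene deep box 1014 [[0.569 0.277 0.056]
 [0.601 0.314 0.093]
 [0.68  0.38  0.121]] ((0.5789934396743774, 0.3265693485736847), (0.20737558603286743, 0.10806402564048767), 3.490428924560547)
scene deep panel 418 [0.66  0.32  0.112] -66.636406 [0.645 0.278 0.07 ] [0.684 0.383 0.14 ]
scene shallow top 167 [0.582 0.028 0.192] [ 0.572 -0.01   0.18 ] [0.597 0.07  0.199] ((0.5847917199134827, 0.03047584742307663), (0.016456646844744682, 0.08276458829641342), 13.423761367797852)
 line ang -76.30206
scene shallow box 814 [[ 0.537 -0.023  0.085]
 [ 0.58   0.031  0.101]
 [ 0.635  0.087  0.119]] ((0.5984257459640503, 0.03561737760901451), (0.11177445203065872, 0.10174445062875748), 14.395380020141602)
scene shallow panel 293 [0.656 0.027 0.12 ] -77.38886 [ 0.635 -0.006  0.072] [0.667 0.092 0.139]
scene tray 2504 ((0.45683372020721436, 0.062979556620121), (0.1901325136423111, 0.157696917653083
[... 384 characters left out ...]
3925361633, 0.05710241198539734), 85.65597534179688)
side shallow top 162 [0.583 0.024 0.195] [ 0.572 -0.013  0.181] [0.595 0.072 0.201] ((0.5835428237915039, 0.029427314177155495), (0.014751851558685303, 0.08733188360929489), 15.136423110961914)
 line ang -74.83714
side shallow box 592 [[ 0.536 -0.025  0.085]
 [ 0.585  0.01   0.1  ]
 [ 0.653  0.086  0.119]] ((0.5969054698944092, 0.0342412032186985), (0.1082710325717926, 0.1029234528541565), 13.425922393798828)
side shallow panel 360 [0.652 0.029 0.115] -76.35046 [0.635 0.001 0.071] [0.664 0.092 0.14 ]
side tray 3338 ((0.4565575420856476, 0.06359584629535675), (0.19473187625408173, 0.15865068137645721), 86.5924301147461) 0.004185868460021475
```

Deep grip is at about (0.608, 0.329, 0.191) with yaw near 1°. The tray centre is at (0.457, 0.063) with yaw about -3.4°. The measured heights agree with the given sizes. I'll move over the caddy and refine with the wrist and side cameras.

{"op": "apply_moves", "data": {"series": [0.1,0,-0.02,0,0,0,1,0.25,0.02,-0.05,0,0,0,1,0.45,0.05,-0.1,0,0,0,1,0.65,0.08,-0.1,0,0,0,1,0.82,0.11,-0.1,0,0,0,1,0.94,0.13,-0.1,0,0,0,1,1,0.14,-0.1,0,0,0,1,1,0.14,-0.1,0,0,0,1,1,0.14,-0.1,0,0,0,1]}}

```text
time_s: 0.85
position: [0.6028, 0.1995, 0.2758]
orientation: [-179.9, 0.1, 90.0]
force: [-0.1, -0.5, 0.8]
finger_gap: 0.0856
```

```bash
python3 - <<'E'
from h import *
from f import fit
w=bot.capture("wrist");b=bot.capture("side")
print(bot.get_state()["position"])
cv2.imwrite("pics/d.png",np.hstack([cv2.resize(x["image"],None,fx=.78,fy=.78) for x in(w,b)])[:,:,::-1])
np.savez("wrist1.npz",**w);np.savez("side1.npz",**b)
fit(w,.605,.329,tag="wrist");fit(b,.605,.329,tag="side")
E
```

```text
[0.60291226 0.19834126 0.27621134]
wrist top 1615 [0.611 0.31  0.196] [0.604 0.285 0.18 ] [0.618 0.325 0.199] ((0.6114081740379333, 0.3050984740257263), (0.013579882681369781, 0.040914297103881836), 1.640767216682434)
 line ang -88.014854
wrist box 4106 [[0.572 0.279 0.055]
 [0.648 0.311 0.111]
 [0.679 0.348 0.121]] ((0.6259511709213257, 0.3185291886329651), (0.1095416396856308, 0.07696668803691864), 1.609696626663208)
wrist panel 2818 [0.677 0.319 0.115] -77.679565 [0.65  0.281 0.07 ] [0.682 0.347 0.14 ]
side top 95 [0.608 0.315 0.195] [0.601 0.275 0.18 ] [0.617 0.357 0.202] ((0.609573483467102, 0.31569355726242065), (0.014916577376425266, 0.08186076581478119), 3.506075143814087)
 line ang -86.40799
side box 736 [[0.569 0.275 0.056]
 [0.615 0.304 0.09 ]
 [0.676 0.381 0.121]] ((0.6239107251167297, 0.32916736602783203), (0.11001092940568924, 0.11158237606287003), 1.7984509468078613)
side panel 257 [0.676 0.323 0.115] -86.31336 [0.65  0.286 0.07 ] [0.682 0.38  0.139]
```

View pics/d.png

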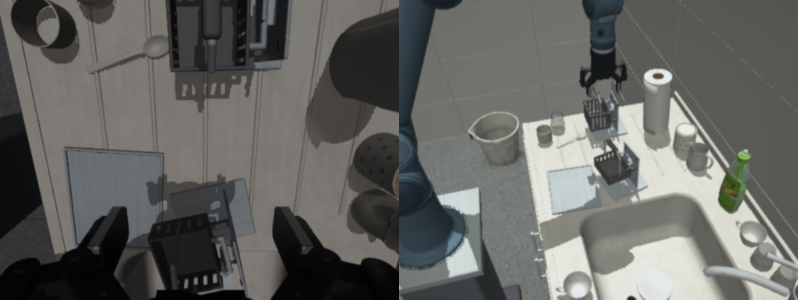

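The wrist view shows the deep caddy's grip at about (212,20) px and yaw about +1.7°. Grip centre is (0.6105, 0.329). I'll approach over it, then go down.

{"op": "apply_moves", "data": {"series": [0.1,0.01,0,0,0,-0.009,1,0.25,0.02,0,0,0,-0.009,1,0.42,0.03,0,0,0,-0.009,1,0.56,0.0375,0,0,0,-0.009,1,0.63,0.0375,0,0,0,-0.009,1,0.645,0.0375,0.03,0,0,-0.009,1,0.645,0.0375,0.1,0,0,-0.009,1,0.645,0.0375,0.18,0,0,-0.009,1,0.645,0.0375,0.26,0,0,-0.009,1,0.645,0.0375,0.33,0,0,-0.009,1,0.645,0.0375,0.38,0,0,-0.009,1,0.645,0.0375,0.395,0,0,-0.009,1,0.645,0.0375,0.395,0,0,-0.009,1]}}

```text
time_s: 2.03
position: [0.6102, 0.3273, 0.1964]
orientation: [-179.9, 0.1, 91.5]
force: [-0.6, -0.3, 1.1]
finger_gap: 0.0855
```

```bash
python3 - <<'E'
from h import *
a=bot.capture("scene");b=bot.capture("side")
cv2.imwrite("pics/e.png",np.hstack([cv2.resize(x,(390,390),interpolation=cv2.INTER_CUBIC) for x in(a["image"][110:240,160:290],b["image"][90:220,200:330])])[:,:,::-1])
c=dict(np.load("wrist1.npz"));X=cloud(c);hsv=cv2.cvtColor(c["image"],cv2.COLOR_RGB2HSV)
t=(abs(X[...,2]-.005)<.006)&(X[...,0]>.33)&(X[...,0]<.56)&(X[...,1]>-.06)&(X[...,1]<.2)&(hsv[...,0]>75)&(hsv[...,0]<140)
k,L,s,_=cv2.connectedComponentsWithStats(cv2.morphologyEx(t.astype(np.uint8),cv2.MORPH_OPEN,np.ones((3,3)))); i=1+s[1:,4].argmax()
print(s[i],cv2.minAreaRect(X[L==i][:,:2].astype(np.float32)))
print(bot.get_state()["position"])
E
```

```text
[   81   189   129   132 12181] ((0.45783287286758423, 0.06054513528943062), (0.19655972719192505, 0.1594192534685135), 86.04912567138672)
[0.61100575 0.32837449 0.19817321]
```

View pics/e.png

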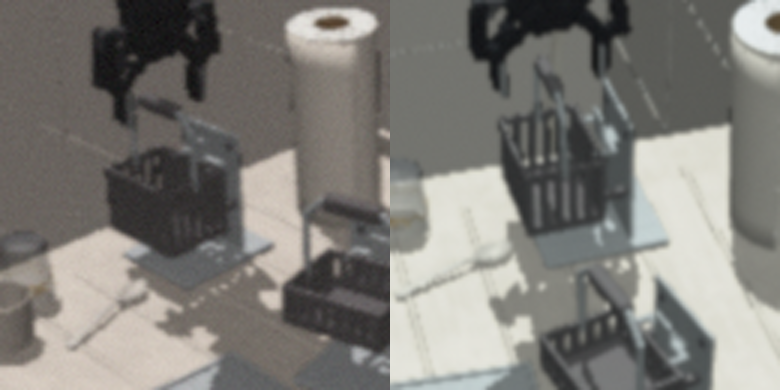

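The jaws straddle the grip in both views. I'll close and watch the force.

{"op": "apply_moves", "data": {"series": [0,0,0,0,0,0,0.5,0,0,0,0,0,0,0.3,0,0,0,0,0,0,0.15,0,0,0,0,0,0,0.05,0,0,0,0,0,0,0,0,0,0,0,0,0,0,0,0,0,0,0,0,0,0,0,0,0,0,0,0,0,0,0,0,0,0,0,0,0,0,0,0,0,0], "force": 60}}

```text
time_s: 2.97
position: [0.6103, 0.3291, 0.1976]
orientation: [-180.0, -0.0, 91.6]
force: [-2.1, -0.6, 3.5]
finger_gap: 0.013
```

Gap of 13 mm means the grip is held. Lifting straight up 50 mm.

{"op": "apply_moves", "data": {"series": [0,0,-0.015,0,0,0,0,0,0,-0.04,0,0,0,0,0,0,-0.08,0,0,0,0,0,0,-0.12,0,0,0,0,0,0,-0.16,0,0,0,0,0,0,-0.2,0,0,0,0,0,0,-0.23,0,0,0,0,0,0,-0.25,0,0,0,0,0,0,-0.25,0,0,0,0,0,0,-0.25,0,0,0,0,0,0,-0.25,0,0,0,0]}}

```text
time_s: 3.88
position: [0.6105, 0.329, 0.247]
orientation: [-180.0, 0.0, 91.6]
force: [0.6, 0.4, -2.7]
finger_gap: 0.0127
```

```bash
python3 - <<'E'
from h import *
a=bot.capture("scene");b=bot.capture("side")
cv2.imwrite("pics/g.png",np.hstack([cv2.resize(x,(390,390),interpolation=cv2.INTER_CUBIC) for x in(a["image"][110:240,140:270],b["image"][90:220,170:300])])[:,:,::-1])
for n,c,r in(("scene",a,(185,235,150,180)),("side",b,(160,190,175,215))):
    X=cloud(c)[r[0]:r[1],r[2]:r[3]].reshape(-1,3); X=X[(X[:,2]>.015)&(X[:,2]<.2)&(X[:,0]>.3)&(X[:,0]<.8)]
    print(n,len(X),np.round(np.percentile(X,[2,50,98],axis=0),3))
X=cloud(b)
hsv=cv2.cvtColor(b["image"],cv2.COLOR_RGB2HSV)
m=(abs(X[...,0]-.61)<.06)&(abs(X[...,1]-.33)<.06)&(X[...,2]>.05)&(hsv[...,2]<80)&(X[...,2]<.2);print("deep",np.round(np.percentile(X[m],[1,50,99],axis=0),3))
s=bot.get_state();print(s["position"],s["force"],s["finger_gap"])
E
```

```text
scene 679 [[0.378 0.307 0.017]
 [0.429 0.361 0.043]
 [0.483 0.4   0.07 ]]
side 481 [[0.377 0.306 0.016]
 [0.412 0.355 0.033]
 [0.48  0.375 0.053]]
deep [[0.569 0.276 0.097]
 [0.612 0.306 0.137]
 [0.659 0.381 0.171]]
[0.61046257 0.32891058 0.24676694] [ 4.00417201e-01 -1.18973591e-03 -2.84455368e+00] 0.01317009418228019
```

View pics/g.png

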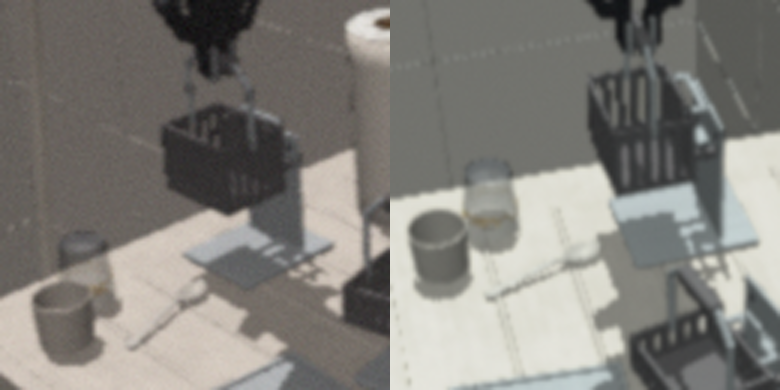

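Lifted level, with the underside at about 96 mm and a load of about 2.8 N, clear of the hook end. Next I'll draw it back along -x, then across to the tray.

{"op": "apply_moves", "data": {"series": [0,-0.03,0,0,0,0,0,0,-0.09,0,0,0,0,0,0,-0.17,0,0,0,0,0,0,-0.26,0,0,0,0,0,-0.02,-0.35,0,0,0,0,0,-0.06,-0.44,0,0,0,0.005,0,-0.13,-0.53,0,0,0,0.01,0,-0.22,-0.61,0,0,0,0.015,0,-0.32,-0.68,0,0,0,0.02,0,-0.42,-0.74,0,0,0,0.025,0,-0.52,-0.78,0,0,0,0.028,0,-0.62,-0.81,0,0,0,0.028,0,-0.71,-0.81,0,0,0,0.028,0,-0.77,-0.81,0,0,0,0.028,0,-0.8,-0.81,0,0,0,0.028,0,-0.8,-0.81,0,0,0,0.028,0]}}

```text
time_s: 5.32
position: [0.4531, 0.1637, 0.2474]
orientation: [180.0, -0.0, 86.5]
force: [0.6, 0.2, -3.0]
finger_gap: 0.0129
```

```bash
python3 - <<'E'
from h import *
s=bot.get_state();print(s["position"],s["orientation"],s["force"],s["finger_gap"])
E
```

```text
[0.45314919 0.16369843 0.24738898] [ 1.79978142e+02 -5.69192497e-03  8.64863011e+01] [ 0.56750811  0.22957517 -3.04292419] 0.012872954547711963
```

{"op": "apply_moves", "data": {"series": [-0.04,0,0,0,0,0,0,-0.12,0.01,0,0,0,0,0,-0.22,0.02,0,0,0,0,0,-0.32,0.03,0,0,0,0,0,-0.41,0.04,0,0,0,0,0,-0.47,0.048,0,0,0,0,0,-0.5,0.048,0,0,0,0,0,-0.505,0.048,0,0,0,0,0,-0.505,0.048,0.03,0,0,0,0,-0.505,0.048,0.08,0,0,0,0,-0.505,0.048,0.14,0,0,0,0,-0.505,0.048,0.2,0,0,0,0,-0.505,0.048,0.24,0,0,0,0,-0.505,0.048,0.25,0,0,0,0,-0.505,0.048,0.25,0,0,0,0]}}

```text
time_s: 6.57
position: [0.456, 0.0637, 0.1965]
orientation: [-179.9, -0.0, 86.6]
force: [0.3, -0.3, -2.4]
finger_gap: 0.0129
```

```bash
python3 - <<'E'
from h import *
a=bot.capture("scene");b=bot.capture("side")
cv2.imwrite("pics/i.png",np.hstack([cv2.resize(x,(390,390),interpolation=cv2.INTER_CUBIC) for x in(a["image"][160:320,180:340],b["image"][150:290,170:310])])[:,:,::-1])
for n,c in(("scene",a),("side",b)):
    X=cloud(c);hsv=cv2.cvtColor(c["image"],cv2.COLOR_RGB2HSV)
    m=(abs(X[...,0]-.457)<.056)&(abs(X[...,1]-.062)<.075)&(X[...,2]>.025)&(hsv[...,2]<90)&(X[...,2]<.13)
    print(n,m.sum(),np.round(np.percentile(X[m],[1,50,99],axis=0),3))
    # rim of the box near z .117
    r=m&(abs(X[...,2]-X[m][:,2].max()+.006)<.008); print(cv2.minAreaRect(X[r][:,:2].astype(np.float32)))
s=bot.get_state();print(s["position"],s["orientation"],s["force"],s["finger_gap"])
E
```

```text
scene 1558 [[0.414 0.012 0.047]
 [0.446 0.045 0.086]
 [0.499 0.114 0.12 ]]
((0.4643550217151642, 0.06237373128533363), (0.10068958252668381, 0.096673384308815), 86.05445861816406)
side 802 [[0.414 0.011 0.046]
 [0.456 0.018 0.076]
 [0.504 0.114 0.122]]
((0.45525339245796204, 0.0621965117752552), (0.10047752410173416, 0.07543331384658813), 85.78856658935547)
[0.45696521 0.06343227 0.19767593] [ 1.79962551e+02 -1.02669593e-02  8.66123105e+01] [ 0.21455143  0.1626169  -1.94048859] 0.013283818283792985
```

View pics/i.png

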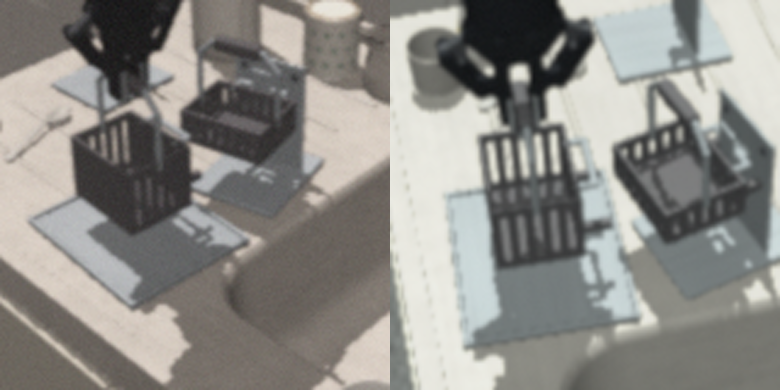

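The caddy is centred over the tray at (0.456, 0.062), its underside is about 46 mm up, and it clears the shallow one. Now I'll go down to just above the floor.

{"op": "apply_moves", "data": {"series": [0,0,0.02,0,0,0,0,0,0,0.06,0,0,0,0,0,0,0.1,0,0,0,0,0,0,0.14,0,0,0,0,0,0,0.17,0,0,0,0,0,0,0.18,0,0,0,0,0,0,0.19,0,0,0,0,0,0,0.195,0,0,0,0,0,0,0.195,0,0,0,0]}}

```text
time_s: 7.42
position: [0.4567, 0.0631, 0.1583]
orientation: [180.0, -0.0, 86.6]
force: [-0.1, -0.7, -3.3]
finger_gap: 0.0131
```

{"op": "apply_moves", "data": {"series": [0,0,0.004,0,0,0,0,0,0,0.008,0,0,0,0,0,0,0.012,0,0,0,0,0,0,0.012,0,0,0,0,0,0,0.012,0,0,0,0]}}

```text
time_s: 7.83
position: [0.4569, 0.0631, 0.1561]
orientation: [180.0, 0.0, 86.6]
force: [-0.7, -0.6, -2.0]
finger_gap: 0.0131
```

{"op": "apply_moves", "data": {"series": [0,0,0.003,0,0,0,0,0,0,0.006,0,0,0,0,0,0,0.006,0,0,0,0,0,0,0.006,0,0,0,0]}}

```text
time_s: 8.17
position: [0.4571, 0.0631, 0.1561]
orientation: [179.9, 0.0, 86.6]
force: [-3.9, -0.2, 9.2]
finger_gap: 0.0127
```

In contact: the force changed from -2 to +9 N and z stopped. I'll ease off slightly, open, then rise.

{"op": "apply_moves", "data": {"series": [0,0,-0.003,0,0,0,0,0,0,-0.003,0,0,0,0,0,0,-0.003,0,0,0,0.15,0,0,-0.003,0,0,0,0.25,0,0,-0.003,0,0,0,0.4,0,0,-0.003,0,0,0,0.6,0,0,-0.003,0,0,0,0.7,0,0,-0.003,0,0,0,0.7,0,0,-0.003,0,0,0,0.7,0,0,-0.003,0,0,0,0.7]}}

```text
time_s: 9.0
position: [0.4567, 0.0631, 0.1553]
orientation: [180.0, -0.0, 86.6]
force: [-0.5, -0.2, -0.6]
finger_gap: 0.06
```

```bash
python3 - <<'E'
from h import *
a=bot.capture("scene");b=bot.capture("side")
cv2.imwrite("pics/j.png",np.hstack([cv2.resize(x,(390,390),interpolation=cv2.INTER_CUBIC) for x in(a["image"][160:320,180:340],b["image"][150:290,170:310])])[:,:,::-1])
s=bot.get_state();print(s["position"],s["force"],s["finger_gap"])
E
```

```text
[0.45668018 0.06310351 0.15527986] [ 1.177946    0.04508859 -0.2285996 ] 0.05938140363880591
```

View pics/j.png

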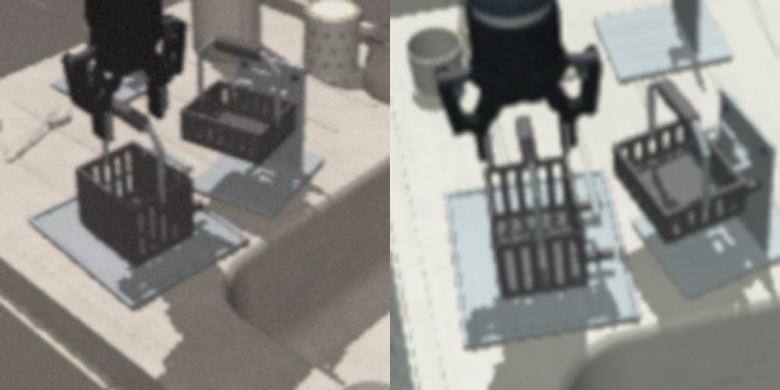

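The caddy stands upright on the tray, the jaws are clear of the grip on both sides, and the shallow caddy still hangs. I'll retreat straight up.

{"op": "apply_moves", "data": {"series": [0,0,-0.03,0,0,0,0.7,0,0,-0.1,0,0,0,0.7,0,0,-0.2,0,0,0,0.7,0,0,-0.32,0,0,0,0.7,0,0,-0.44,0,0,0,0.7,0,0,-0.52,0,0,0,0.7,0,0,-0.55,0,0,0,0.7,0,0,-0.55,0,0,0,0.7,0,0,-0.55,0,0,0,0.7]}}

```text
time_s: 9.85
position: [0.4567, 0.0631, 0.265]
orientation: [180.0, 0.0, 86.6]
force: [0.1, -0.1, 0.0]
finger_gap: 0.0598
```

```bash
python3 - <<'E'
from h import *
a=bot.capture("scene");b=bot.capture("side")
cv2.imwrite("pics/k.png",np.hstack([cv2.resize(x,(390,390),interpolation=cv2.INTER_CUBIC) for x in(a["image"][160:320,180:340],b["image"][150:290,170:310])])[:,:,::-1])
for n,c in(("scene",a),("side",b)):
    X=cloud(c);hsv=cv2.cvtColor(c["image"],cv2.COLOR_RGB2HSV)
    m=(abs(X[...,0]-.457)<.056)&(abs(X[...,1]-.062)<.075)&(X[...,2]>.012)&(hsv[...,2]<90)&(X[...,2]<.09)
    print(n,np.round(np.percentile(X[m],[1,50,99],axis=0),3))
    g=(abs(X[...,0]-.457)<.056)&(abs(X[...,1]-.062)<.075)&(X[...,2]>.143)&(X[...,2]<.17);print(" grip",np.round(np.median(X[g],0),3),X[g][:,2].max())
    g=(abs(X[...,0]-.584)<.03)&(abs(X[...,1]-.03)<.06)&(X[...,2]>.18)&(X[...,2]<.21);print(" shallow grip",np.round(np.median(X[g],0),3))
s=bot.get_state();print(s["position"],s["force"])
E
```

```text
scene [[0.416 0.012 0.013]
 [0.447 0.047 0.048]
 [0.5   0.113 0.08 ]]
 grip [0.454 0.057 0.154] 0.159866179830381
 shallow grip [0.582 0.028 0.192]
side [[0.415 0.01  0.012]
 [0.458 0.016 0.047]
 [0.506 0.114 0.08 ]]
 grip [0.455 0.053 0.156] 0.15931486195250205
 shallow grip [0.583 0.025 0.194]
[0.4558771  0.06308754 0.26400813] [-0.48125243 -0.67270116  0.59573586]
```

View pics/k.png

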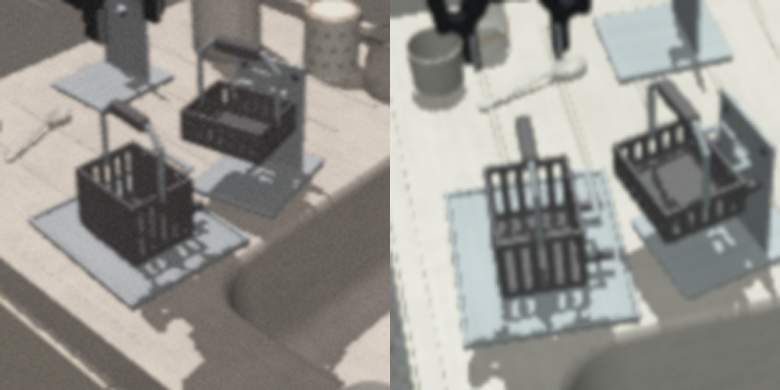

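The deep caddy stands upright and centred on the tray. The gripper is clear and the shallow caddy has not moved.

```bash
python3 -c "
from bench import bot
print(bot.close_job())"
```

```text
the job is handed in; nothing more can be done
None
```

I lifted the deep caddy (the left one) 50 mm straight up off its hook and drew it clear. I then carried it to the drip tray, lowered it until it touched, let go and raised the gripper straight up. I handed the job in at about 10 s, within the 37 s limit.

- **Placement:** the box spans x 0.415–0.50 m and y 0.011–0.114 m, so its centre is about (0.457, 0.062). The tray centre measured (0.457, 0.062), and the caddy's yaw matches the tray's at about -3.5°.
- **Upright on the tray:** the top of the grip reads 0.159 m. The expected height is 0.157 m, which is within the 2 mm calibration.
- **Shallow caddy:** its grip reads (0.582, 0.028, 0.192) in the scene view, the same as at the start, and it is still hanging.
- **Robot:** the gripper is about 85 mm above the handle, touching nothing, with roughly zero force. The reading at touchdown was 9 N, about 12 N of push on the tray. I read the force only at the end of each move, and never saw more than that.

No check failed. The only disagreement was early on: the first yaw estimates for the deep caddy ranged from about -0.5° to 5°, and a closer wrist view put it at 1.7°.

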